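# Painted legs into the carrying tray, in reverse order

### The arm

A 6-joint arm with a two-finger parallel gripper is mounted at the origin on the work surface. World frame = base frame: x ahead of the robot, y to its left, z up, the work surface at z = 0. Lengths are in mm, angles in rad, forces in N, time in s.
With the tool pointing down it reaches from about 275 to 750 mm from the base axis. Payload 10.2 kg.
Tool frame: the origin (TCP) lies midway between the tips of the shut fingers; the grasp point (between the pads) lies grip_depth behind it (grip_depth is the distance from the TCP to the grasp point, in mm); z points along the fingers, y is the line along which they close (so a half turn about z gives the same grasp; the last joint's range is limited). The gripper opens to 85 mm and grips with 20 to 120 N. Pads are 22 mm wide; open, the fingers measure 114 mm over their backs; the gripper's body (76 mm by 85 mm) begins 54 mm behind the grasp point. The pads swing forward as they close: fully open they stand 13 mm farther back than shut.
Start: joints at [1.02, 0.313, 1.498, -0, 1.331, -0.223], TCP at [169.042, 497.047, 231.294] pointing down, gripper open.
Joint ranges: [-2.94, 2.94], [-0.97, 2.17], [0.19, 2.56], [-1.23, 4.37], [0.02, 3.11], [-2.88, 2.88]. Speed limits (rad/s): [2.39, 2.39, 3.01, 3.14, 3.14, 3.14].

### API

Orientations are given as a unit quaternion [w, x, y, z].
In Python, from rig import * gives the robot as it stands.
- The arm moves only by the tool servo_tool, never from a script. Its argument "commands" is a list of rows, each a list of 3 entries, a list of its own where there are three numbers: the gripper command: -1 is fully open, 1 is shut, values between are in proportion, then the shift along the tool's x, y, z in m, then the turn, a rotation vector about the tool's x, y, z in units of 6 degrees (1.0 is 6 degrees). In form: [[grip, [dx, dy, dz], [ax, ay, az]], ...]. A call has 1 to 10 rows; each row shifts and turns the commanded pose from where the row before left it, along the tool's axes as they then stand; what a row does not reach is not made up. A row lasts 1/12 s, in which the tool goes at most 41.7 mm and 7.16 degrees, less where a joint would pass 70% of its speed; a pose out of reach is approached as far as the arm can. A call is refused whole if a number of a shift passes 0.0417 or a number of a turn 1, either way. A call with a gripper value outside its range is refused whole. The fingers move at their own pace and stop on an object; "squeeze" is the grip in N (left out, the last holds). Time passes only in rows, so rows that do not move let the fingers close. It gives the time, the measured TCP pose, the force, the opening and the grip force at its end, in the units of the state.
- sense(): the state, without advancing time (a new reading comes with each control period).
- capture(name): name is "side" or "top" or "wrist"; returns a dict with "pixels" (420x560x3 uint8, red, green, blue), "z_map" (420x560 float32, mm along the optical axis (not along the pixel's ray), 0 where there is no reading), "fx", "fy", "cx", "cy" (pixels), "rvec" (rotation vector, rad) and "tvec" (3), from world to camera coordinates, as OpenCV has them; the wrist camera has in their place "T_tool_cam" (4x4, takes a point from camera to tool coordinates, whose origin is the TCP and whose axes are the flange's). Camera axes: x right, y down, z forward; pixel columns grow to the right and rows downward; lengths in mm; the calibration is good to about 2 mm. A picture is of the moment at which its call begins: read the wrist's pose just before it.
- finish_job(): hands the job in; it is judged then, once.
The state is a dict: "time_s": time; "joints": joint angles; "dq": joint speeds; "tau": joint torques, N m; "eef_pos": TCP position; "ee_rot": TCP orientation; "force": force on the tool from outside, world axes, zero at the start; "wrist_torque": the same for the moment, N m; "grip_width": opening from 0.0 (shut) to 1.0 (fully open); "grip_force": force on a finger pad.
Only numpy, scipy, OpenCV 4.12 (cv2) and the standard library are available. Lean on these libraries where they do the work, as an engineer would, in place of code of your own. Each camera call takes 0.05 s, during which the arm holds its last target. There are 200 camera calls.

### The job

Move the four painted furniture legs from the drying board into the bays of the carrying tray, one leg to a bay and in reverse order: the leg nearest the drying board's white end block goes in the bay farthest from the tray's white end block, and so on down the row, so that the last leg ends up next to the tray's white block. Leave every leg standing upright on the floor of its bay, let no leg topple on the way, and do not knock over or shift the little paint tin between board and tray.

Things in the scene. Friction and masses are not known exactly. Their poses are not given: they have to be found in the camera images.
- leg_red: loose upright turned wooden furniture leg, painted red, 120 mm tall, 90 g: round painted part 80 mm tall (36 mm across at the foot, 44 mm from 30 to 65 mm up, 38 mm at its top edge), above it a bare-wood tenon 26 mm across, 80 to 120 mm above the foot, good to grip. Origin: centre of the foot's underside; z up the leg. Starts standing within 3 mm of the middle of the plate of its colour
- leg_yellow: loose upright turned wooden furniture leg, painted yellow, 120 mm tall, 90 g: round painted part 80 mm tall (36 mm across at the foot, 44 mm from 30 to 65 mm up, 38 mm at its top edge), above it a bare-wood tenon 26 mm across, 80 to 120 mm above the foot, good to grip. Origin: centre of the foot's underside; z up the leg. Starts standing within 3 mm of the middle of the plate of its colour
- leg_blue: loose upright turned wooden furniture leg, painted blue, 120 mm tall, 90 g: round painted part 80 mm tall (36 mm across at the foot, 44 mm from 30 to 65 mm up, 38 mm at its top edge), above it a bare-wood tenon 26 mm across, 80 to 120 mm above the foot, good to grip. Origin: centre of the foot's underside; z up the leg. Starts standing within 3 mm of the middle of the plate of its colour
- leg_green: loose upright turned wooden furniture leg, painted green, 120 mm tall, 90 g: round painted part 80 mm tall (36 mm across at the foot, 44 mm from 30 to 65 mm up, 38 mm at its top edge), above it a bare-wood tenon 26 mm across, 80 to 120 mm above the foot, good to grip. Origin: centre of the foot's underside; z up the leg. Starts standing within 3 mm of the middle of the plate of its colour
- plate_red: fixed red square drip plate, 62 x 62 mm, 6 mm thick, lying on the drying board; it stays there and shows where the red leg stood at the start. Origin: centre of its underside (on the board, 12 mm above the table); its y axis runs along the board's row
- plate_yellow: fixed yellow square drip plate, 62 x 62 mm, 6 mm thick, lying on the drying board; it stays there and shows where the yellow leg stood at the start. Origin: centre of its underside (on the board, 12 mm above the table); its y axis runs along the board's row
- plate_blue: fixed blue square drip plate, 62 x 62 mm, 6 mm thick, lying on the drying board; it stays there and shows where the blue leg stood at the start. Origin: centre of its underside (on the board, 12 mm above the table); its y axis runs along the board's row
- plate_green: fixed green square drip plate, 62 x 62 mm, 6 mm thick, lying on the drying board; it stays there and shows where the green leg stood at the start. Origin: centre of its underside (on the board, 12 mm above the table); its y axis runs along the board's row
- drying_board: fixed pale flat board, 80 x 305 mm, 12 mm thick, on the table, carrying the four drip plates in a row at y = +105, +35, -35, -105 mm in its frame (order shuffled). Origin: under the middle of the row, at table height; y along the row towards its white end block (20 mm thick, 80 mm wide, 32 mm high, centred at y = +155 mm), z up
- carry_tray: fixed plywood tray, dark walls, four empty open bays in a row at y = +105, +35, -35, -105 mm in its frame, each 68 mm (x) by 64 mm (y) inside, floor 8 mm above the table, walls 6 mm thick, tops 24 mm above the table. Origin: under the middle of the row, at table height; y along the row towards its white end block (20 mm thick, 80 mm wide, 32 mm high, at y = +155 mm), z up
- sample_tin: loose small closed paint sample tin, 46 mm across, 55 mm tall, 120 g, white with a grey lid, standing in the gap between the drying board and the tray; a bystander. Origin: centre of its underside
There are look-alikes about, which are no part of the job. What is shaped like the leg_blue but orange is not meant.

How it is judged (in metres and radians):
At the end, for the whole second after the job is handed in: Each leg stands in the tray bay that mirrors its start place (board y = +105 mm to tray y = -105 mm, +35 to -35, and so on), within 15 mm of the bay's centre along each tray axis, its foot within 4 mm of the bay floor, upright within 0.1 rad, slower than 20 mm/s (((y of plate_red in the frame of drying_board between 0.085 and 0.125 m and y of leg_red in the frame of carry_tray between -0.12 and -0.09 m) or (y of plate_red in the frame of drying_board between 0.015 and 0.055 m and y of leg_red in the frame of carry_tray between -0.05 and -0.02 m) or (y of plate_red in the frame of drying_board between -0.055 and -0.015 m and y of leg_red in the frame of carry_tray between 0.02 and 0.05 m) or (y of plate_red in the frame of drying_board between -0.125 and -0.085 m and y of leg_red in the frame of carry_tray between 0.09 and 0.12 m)) and x of leg_red in the frame of carry_tray between -0.015 and 0.015 m and z of leg_red in the frame of carry_tray between 0.004 and 0.012 m and angle between each of leg_red, leg_yellow, leg_blue, leg_green's own z axis and vertical below 0.1 rad and linear speed of each of leg_red, leg_yellow, leg_blue, leg_green below 0.02 m/s and ((y of plate_yellow in the frame of drying_board between 0.085 and 0.125 m and y of leg_yellow in the frame of carry_tray between -0.12 and -0.09 m) or (y of plate_yellow in the frame of drying_board between 0.015 and 0.055 m and y of leg_yellow in the frame of carry_tray between -0.05 and -0.02 m) or (y of plate_yellow in the frame of drying_board between -0.055 and -0.015 m and y of leg_yellow in the frame of carry_tray between 0.02 and 0.05 m) or (y of plate_yellow in the frame of drying_board between -0.125 and -0.085 m and y of leg_yellow in the frame of carry_tray between 0.09 and 0.12 m)) and x of leg_yellow in the frame of carry_tray between -0.015 and 0.015 m and z of leg_yellow in the frame of carry_tray between 0.004 and 0.012 m and ((y of plate_blue in the frame of drying_board between 0.085 and 0.125 m and y of leg_blue in the frame of carry_tray between -0.12 and -0.09 m) or (y of plate_blue in the frame of drying_board between 0.015 and 0.055 m and y of leg_blue in the frame of carry_tray between -0.05 and -0.02 m) or (y of plate_blue in the frame of drying_board between -0.055 and -0.015 m and y of leg_blue in the frame of carry_tray between 0.02 and 0.05 m) or (y of plate_blue in the frame of drying_board between -0.125 and -0.085 m and y of leg_blue in the frame of carry_tray between 0.09 and 0.12 m)) and x of leg_blue in the frame of carry_tray between -0.015 and 0.015 m and z of leg_blue in the frame of carry_tray between 0.004 and 0.012 m and ((y of plate_green in the frame of drying_board between 0.085 and 0.125 m and y of leg_green in the frame of carry_tray between -0.12 and -0.09 m) or (y of plate_green in the frame of drying_board between 0.015 and 0.055 m and y of leg_green in the frame of carry_tray between -0.05 and -0.02 m) or (y of plate_green in the frame of drying_board between -0.055 and -0.015 m and y of leg_green in the frame of carry_tray between 0.02 and 0.05 m) or (y of plate_green in the frame of drying_board between -0.125 and -0.085 m and y of leg_green in the frame of carry_tray between 0.09 and 0.12 m)) and x of leg_green in the frame of carry_tray between -0.015 and 0.015 m and z of leg_green in the frame of carry_tray between 0.004 and 0.012 m); the robot touches nothing.
It fails at once if a leg topples (leans more than 0.6 rad) (angle between any of leg_red, leg_yellow, leg_blue, leg_green's own z axis and vertical above 0.6 rad).
It fails at once if the small paint tin is knocked over or shifted by more than 20 mm (distance of sample_tin from where it was at the start of the episode above 0.02 m or angle between sample_tin's own z axis and vertical above 0.5 rad).
It also fails if it takes over 112 s, if anything falls off the work surface, if the arm or the gripper's body presses on something with over 40 N, if the wrist force passes 120 N, or if a joint passes its speed limit or range.

## Working session

There is one attempt and no reset: what is moved stays moved. The work goes in short steps, Python scripts to look and compute and a tool call to move; the robot and the scene stay as the last step left them, time stands still between calls to the robot, and variables do not carry over. Pictures are saved under pics/ and viewed, at most 14 in all, crops included, and the job is handed in when it is done.

Besides the shell and the picture viewer there is one more tool, called after "Call:" as name(argument=value, ...) on one line, values as JSON. servo_tool: Moves the arm, as the interface text tells. Its arguments: {"type":"object","properties":{"commands":{"type":"array"},"squeeze":{"type":"number"}},"required":["commands"]}

```bash
ls; mkdir -p pics; cat > h.py <<'E'
from rig import *
import numpy as np, cv2
from scipy.spatial.transform import Rotation as R
def save(c,n): cv2.imwrite('pics/'+n,c['pixels'][:,:,::-1])
def T(c):
    Rm=cv2.Rodrigues(np.array(c['rvec'],float))[0]; return Rm,np.array(c['tvec'],float).ravel()
def world(c):
    Rm,t=T(c); z=c['z_map'].astype(float); v,u=np.indices(z.shape)
    P=np.stack([(u-c['cx'])/c['fx']*z,(v-c['cy'])/c['fy']*z,z],-1)
    return (P-t)@Rm
E
python3 - <<'E'
from h import *
s=sense(); print(s)
for n in('top','side'):
    c=capture(n); save(c,n+'0.png'); np.save(n+'.npy',c,allow_pickle=True)
    Rm,t=T(c); print(n,c['fx'],c['cx'],c['cy'],-Rm.T@t)
E
```

```text
pics
{'time_s': 0.0, 'joints': array([ 1.01958537e+00,  3.13446223e-01,  1.49844149e+00, -8.30994743e-06,
        1.33099972e+00, -2.23425567e-01]), 'dq': array([-5.41690924e-04, -9.67102319e-04,  3.05480895e-04, -1.33413638e-03,
        9.53055850e-05,  3.26694741e-04]), 'tau': array([-2.97475572e-04, -4.12254453e+01, -2.59744942e+01, -1.82429776e-04,
        4.06788124e-03,  1.65945636e-05]), 'eef_pos': array([168.90929374, 496.8124653 , 230.73535024]), 'ee_rot': array([-2.40786378e-04,  1.63158956e-01,  9.86599582e-01, -6.00957437e-04]), 'force': array([-0.35804196,  0.37342103, -0.42734308]), 'wrist_torque': array([0.00964794, 0.04713176, 0.05582031]), 'grip_force': 0.0, 'grip_width': 0.9990000425165398}
top 497.6399204583933 277.11118739038943 210.33148366805412 [ 3.41815880e+02 -5.87698780e-01  1.24967417e+03]
side 438.9893293894412 286.73106385259183 212.3791596514126 [ -11.95529237 -695.05895969  609.60178125]
```

View pics/top0.png

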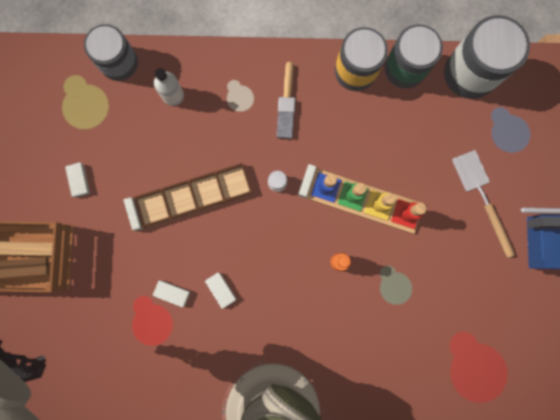

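View pics/side0.png

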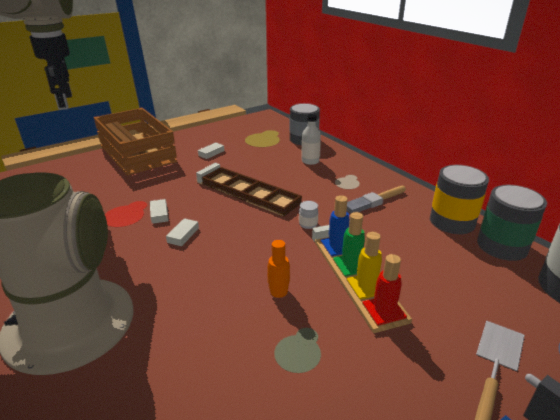

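The top view shows the board's white block at (308,180), then the legs in the order blue, green, yellow, red out to (405,212). The tray's white block is at (132,213), with bays at (154,208), (182,199), (208,191) and (235,183). The tin is at (278,181), and the orange decoy leg is at (341,262). So blue goes to (235,183), green to (208,191), yellow to (182,199) and red to (154,208).

```bash
python3 - <<'E'
from h import *
c=np.load('top.npy',allow_pickle=True).item()
Rm,t=T(c); W=world(c); hsv=cv2.cvtColor(c['pixels'],cv2.COLOR_RGB2HSV)
def ray(u,v,z):
    C=-Rm.T@t; d=Rm.T@np.array([(u-c['cx'])/c['fx'],(v-c['cy'])/c['fy'],1]); return (C+d*(z-C[2])/d[2])[:2]
H,S,V=[hsv[...,i].astype(int) for i in range(3)]
# bays
print('table z',np.median(W[230:260,200:260,2]))
m=((H>8)&(H<28)&(S>60)&(V>130)).astype(np.uint8); m[:, :120]=0;m[:150]=0;m[240:]=0;m[:,260:]=0
n,l,st,ce=cv2.connectedComponentsWithStats(m)
for i in range(1,n):
    if st[i,4]>100: print('bay',st[i,4],ce[i].round(1),ray(*ce[i],8).round(1),np.median(W[l==i][:,2]).round(1), [round(x,1) for x in cv2.minAreaRect(np.argwhere(l==i)[:,::-1].astype(np.float32))[2:]])
# tenon tops
z=W[...,2]
for lo,hi,nm in((125,145,'ten'),(45,62,'tin'),(110,124,'dec')):
    m=((z>lo)&(z<hi)).astype(np.uint8); m[:150]=0; m[290:]=0; m[:,:120]=0; m[:,440:]=0
    n,l,st,ce=cv2.connectedComponentsWithStats(m)
    for i in range(1,n):
        if st[i,4]>15: h=np.median(z[l==i]); print(nm,st[i],ray(*ce[i],h).round(1),h.round(1),np.median(W[l==i][:,:2],axis=0).round(1))
# white blocks
m=((S<70)&(V>150)&(z>24)&(z<40)).astype(np.uint8);m[:150]=0;m[240:]=0
n,l,st,ce=cv2.connectedComponentsWithStats(m)
for i in range(1,n):
    if st[i,4]>60: print('white',st[i],ray(*ce[i],32).round(1))
E
```

```text
table z 0.5369314374888526
bay 572 [235.2 182.9] [555.5 105.3] 8.7 [71.6]
bay 565 [208.6 191.2] [533.  171.9] 8.8 [72.9]
bay 543 [182.  199.7] [510.3 238.1] 8.9 [71.6]
bay 526 [155.3 208. ] [487.9 304.2] 8.9 [71.6]
ten [325 174  12  12 112] [ 544.7 -122. ] 137.4 [ 543.9 -122.4]
ten [354 183  13  12 111] [ 525.2 -188.1] 137.9 [ 525.  -188.1]
ten [384 193  12  12 115] [ 503.7 -255.1] 138.0 [ 503.8 -255.3]
ten [414 203  13  12 118] [ 482.2 -323.2] 138.3 [ 481.9 -323.3]
tin [269 171  18  18 250] [557.8  -1.3] 55.3 [ 5.578e+02 -4.000e-01]
tin [346 191   9  12  19] [ 515.5 -173.8] 54.4 [ 513.8 -171.6]
tin [402 206   9  16  25] [ 476.4 -308.8] 54.5 [ 475.8 -306.2]
dec [412 206   7  10  21] [ 478.1 -315.8] 116.5 [ 477.2 -314.4]
dec [339 256  12  12 100] [ 361.3 -155.2] 120.0 [ 361.8 -155. ]
white [299 164  18  33 252] [561.7 -75.4]
white [124 198  16  32 243] [471. 356.]
```

Call:
servo_tool(commands=[[-1,[-0.0278,-0.0233,0],[0,0,0]],[-1,[-0.0278,-0.0233,0],[0,0,0]],[-1,[-0.0278,-0.0233,0],[0,0,0]],[-1,[-0.0278,-0.0233,0],[0,0,0]],[-1,[-0.0278,-0.0233,0],[0,0,0]],[-1,[-0.0278,-0.0233,0],[0,0,0]],[-1,[-0.0278,-0.0233,0],[0,0,0]],[-1,[-0.0278,-0.0233,0],[0,0,0]],[-1,[-0.0278,-0.0233,0],[0,0,0]],[-1,[-0.0278,-0.0233,0],[0,0,0]]], squeeze=50)

```text
time_s: 0.93
eef_pos: [357.6, 185.3, 231.2]
ee_rot: [-0.0, 0.163, 0.987, -0.0]
force: [0.7, 0.9, 0.4]
grip_width: 0.999
grip_force: 0.0
```

Call:
servo_tool(commands=[[-1,[-0.0278,-0.0233,0],[0,0,0]],[-1,[-0.0278,-0.0233,0],[0,0,0]],[-1,[-0.0278,-0.0233,0],[0,0,0]],[-1,[-0.0278,-0.0233,0],[0,0,0]],[-1,[-0.0278,-0.0233,0],[0,0,0]],[-1,[-0.0278,-0.0233,0],[0,0,0]],[-1,[-0.0278,-0.0233,0],[0,0,0]],[-1,[-0.0278,-0.0233,0],[0,0,0]],[-1,[-0.0278,-0.0233,0],[0,0,0]],[-1,[-0.0278,-0.0233,0],[0,0,0]]])

```text
time_s: 1.77
eef_pos: [545.9, -124.8, 230.9]
ee_rot: [-0.0, 0.163, 0.987, 0.0]
force: [0.4, 0.3, 0.2]
grip_width: 1.0
grip_force: 0.0
```

Call:
servo_tool(commands=[[-1,[0,0,0],[0,0,1]],[-1,[0,0,0],[0,0,1]],[-1,[0,0,0],[0,0,1]],[-1,[0,0,0],[0,0,1]],[-1,[0,0,0],[0,0,1]],[-1,[0,0,0],[0,0,1]],[-1,[0,0,0],[0,0,1]],[-1,[0,0,0],[0,0,1]]])

```text
time_s: 2.43
eef_pos: [545.3, -123.1, 230.9]
ee_rot: [-0.0, 0.552, 0.834, -0.0]
force: [0.4, -0.6, -0.0]
grip_width: 1.002
grip_force: 0.0
```

Call:
servo_tool(commands=[[-1,[0,0,0],[0,0,1]],[-1,[0,0,0],[0,0,1]],[-1,[0,0,0],[0,0,1]],[-1,[0,0,0],[0,0,1]],[-1,[0,0,0],[0,0,1]],[-1,[0,0,0],[0,0,1]],[-1,[0,0,0],[0,0,0.73]],[-1,[0,0,0],[0,0,0]]])

```text
time_s: 3.1
eef_pos: [545.3, -123.1, 230.9]
ee_rot: [-0.0, 0.805, 0.593, -0.0]
force: [-0.7, -0.4, 0.0]
grip_width: 0.999
grip_force: 0.0
```

```bash
cat >> h.py <<'E'
def toolR(s): w,x,y,z=s['ee_rot']; return R.from_quat([x,y,z,w]).as_matrix()
def wrist(name=None):
    s=sense(); c=capture('wrist')
    if name: save(c,name)
    A=np.array(c['T_tool_cam']); z=c['z_map'].astype(float); v,u=np.indices(z.shape)
    P=np.stack([(u-c['cx'])/c['fx']*z,(v-c['cy'])/c['fy']*z,z],-1)
    P=(P@A[:3,:3].T+A[:3,3])@toolR(s).T+s['eef_pos']; P[z==0]=np.nan
    return s,c,P
def tops(P,lo,hi,minpx=60):
    m=((P[...,2]>lo)&(P[...,2]<hi)).astype(np.uint8)
    n,l,st,ce=cv2.connectedComponentsWithStats(m); o=[]
    for i in range(1,n):
        if st[i,4]>minpx:
            q=P[l==i]; o.append((st[i].tolist(),np.median(q,0).round(1),np.ptp(q,0).round(1),((q.min(0)+q.max(0))/2).round(1)))
    return o
E
python3 - <<'E'
from h import *
import rig; print([ (k,getattr(rig,k)) for k in dir(rig) if 'grip' in k.lower() or 'depth' in k.lower()])
s,c,P=wrist('w1.png'); print(c['T_tool_cam'])
for o in tops(P,128,146): print(*o)
E
```

```text
[('grip_depth', 18.700000000000003)]
[[-4.31941121e-04 -9.45577350e-01 -3.25397126e-01  8.40857365e+01]
 [ 9.99999902e-01 -4.39812208e-04 -4.93692657e-05  1.38402684e+00]
 [-9.64311687e-05 -3.25397115e-01  9.45577447e-01 -1.42657783e+02]
 [ 0.00000000e+00  0.00000000e+00  0.00000000e+00  1.00000000e+00]]
[260, 191, 37, 38, 1087] [ 548.2 -120.8  137.9] [25.2 25.3 12.1] [ 547.8 -122.4  134.1]
[264, 277, 33, 36, 937] [ 529.1 -186.1  137.9] [25.3 25.6 11.9] [ 528.4 -188.8  134. ]
[264, 352, 31, 34, 825] [ 507.7 -252.4  137.7] [25.1 27.2 11.8] [ 507.  -256.6  133.9]
```

View pics/w1.png

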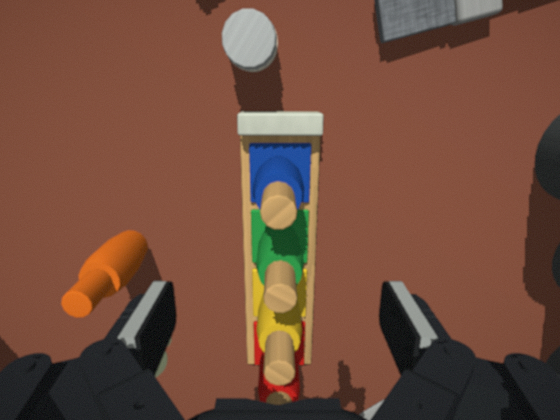

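The wrist view shows the blue tenon at (278,207), green at (280,287) and yellow at (278,362). All three read 138 mm high, as they should. They line up between the open fingers, so I'm descending on blue.

Call:
servo_tool(commands=[[-1,[0.0019,0.001,0.02],[0,0,0]],[-1,[0,0,0.025],[0,0,0]],[-1,[0,0,0.025],[0,0,0]],[-1,[0,0,0.025],[0,0,0]],[-1,[0,0,0.02],[0,0,0]],[-1,[0,0,0.012],[0,0,0]],[-1,[0,0,0],[0,0,0]],[1,[0,0,0],[0,0,0]],[1,[0,0,0],[0,0,0]],[1,[0,0,0],[0,0,0]]], squeeze=50)

```text
time_s: 3.98
eef_pos: [547.4, -121.8, 105.5]
ee_rot: [0.001, 0.804, 0.594, 0.0]
force: [0.6, -0.3, -0.7]
grip_width: 0.607
grip_force: 0.0
```

Call:
servo_tool(commands=[[1,[0,0,0],[0,0,0]],[1,[0,0,0],[0,0,0]],[1,[0,0,0],[0,0,0]],[1,[0,0,0],[0,0,0]],[1,[0,0,0],[0,0,0]]])

```text
time_s: 4.4
eef_pos: [547.2, -121.7, 105.0]
ee_rot: [0.0, 0.805, 0.594, 0.0]
force: [-1.2, 0.7, 5.8]
grip_width: 0.29
grip_force: 48.9
```

Call:
servo_tool(commands=[[1,[0,0,-0.005],[0,0,0]],[1,[0,0,-0.015],[0,0,0]],[1,[0,0,-0.02],[0,0,0]],[1,[0,0,-0.02],[0,0,0]],[1,[0,0,-0.02],[0,0,0]],[1,[0,0,-0.015],[0,0,0]],[1,[0,0,-0.005],[0,0,0]],[1,[0,0,0],[0,0,0]]])

```text
time_s: 5.07
eef_pos: [547.2, -121.8, 205.3]
ee_rot: [0.001, 0.805, 0.594, 0.0]
force: [-0.3, -0.3, -2.3]
grip_width: 0.29
grip_force: 49.1
```

```bash
python3 - <<'E'
from h import *
c=capture('side'); W=world(c); save(c,'s1.png'); print(sense()['eef_pos'],sense()['grip_width'])
hsv=cv2.cvtColor(c['pixels'],cv2.COLOR_RGB2HSV)
m=cv2.inRange(hsv,(110,150,60),(125,255,255))>0; m&=(W[...,2]>60)
q=W[m&(W[...,0]>480)&(W[...,0]<600)&(abs(W[...,1]+122)<60)]
print(len(q),q[:,2].min(),q[:,2].max())
for z in range(int(q[:,2].min()),int(q[:,2].max()),20):
    k=q[abs(q[:,2]-z-10)<10]; print(z,len(k),k.min(0).round(),k.max(0).round())
E
```

```text
[ 546.82060291 -121.5784483   203.99925785] 0.29071694390109665
183 120.9284345006946 200.47469446255158
120 37 [ 526. -141.  121.] [ 554. -120.  140.]
140 38 [ 523. -144.  140.] [ 556. -118.  160.]
160 52 [ 523. -146.  160.] [ 556. -115.  180.]
180 55 [ 525. -145.  181.] [ 560. -109.  199.]
```

View pics/s1.png

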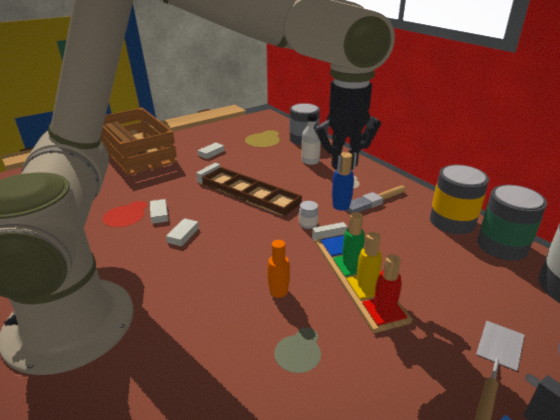

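The blue leg hangs upright from the gripper at (343,185), with its foot near z = 118 mm. I'm carrying it to its bay now.

Call:
servo_tool(commands=[[1,[0.01,-0.0028,0],[0,0,0]],[1,[0.022,-0.0061,0],[0,0,0]],[1,[0.026,-0.0072,0],[0,0,0]],[1,[0.026,-0.0072,0],[0,0,0]],[1,[0.026,-0.0072,0],[0,0,0]],[1,[0.026,-0.0072,0],[0,0,0]],[1,[0.026,-0.0072,0],[0,0,0]],[1,[0.026,-0.0072,0],[0,0,0]],[1,[0.02,-0.0055,0],[0,0,0]],[1,[0.0102,-0.0028,0],[0,0,0]]])

```text
time_s: 5.95
eef_pos: [552.7, 107.6, 203.1]
ee_rot: [-0.001, 0.804, 0.595, -0.001]
force: [-0.7, 0.1, -1.3]
grip_width: 0.289
grip_force: 49.1
```

Call:
servo_tool(commands=[[1,[0,0,0],[0,0,-0.5]],[1,[0,0,0],[0,0,-1]],[1,[0,0,0],[0,0,-1]],[1,[0,0,0],[0,0,-1]],[1,[0,0,0],[0,0,-1]],[1,[0,0,0],[0,0,-1]],[1,[0,0,0],[0,0,-0.5]],[1,[0,0,0],[0,0,0]]])

```text
time_s: 6.62
eef_pos: [553.2, 104.6, 203.5]
ee_rot: [-0.001, 0.581, 0.814, -0.0]
force: [-0.1, -1.5, -0.6]
grip_width: 0.288
grip_force: 49.0
```

```bash
python3 - <<'E'
from h import *
s,c,P=wrist('w2.png'); print(s['eef_pos'],s['ee_rot'],s['grip_width'])
hsv=cv2.cvtColor(c['pixels'],cv2.COLOR_RGB2HSV)
m=((P[...,2]>3)&(P[...,2]<14)&(P[...,1]>60)&(hsv[...,1]>60)&(hsv[...,2]>130)&(hsv[...,0]>8)&(hsv[...,0]<28)).astype(np.uint8)
n,l,st,ce=cv2.connectedComponentsWithStats(m)
for i in range(1,n):
    if st[i,4]>200: q=P[l==i];print(st[i],np.median(q,0).round(1),(q.min(0)+q.max(0))/2,np.ptp(q,0))
E
```

```text
[553.22749737 104.55965339 203.4594833 ] [-6.10549451e-04  5.81219855e-01  8.13746204e-01 -4.72568982e-04] 0.2876593436490253
[ 241    0   74   50 3581] [511.2 230.9   8.2] [511.60477362 230.38741621   9.40584762] [69.02953338 54.40347338  8.10153688]
[ 244   75   69   60 3893] [532.5 168.9   8.2] [532.16729069 168.12753739   9.50084456] [71.60900688 65.57813321  8.13409536]
[ 246  154   65   52 2744] [553.5 106.    8.2] [555.37784445 102.30842709   9.68426134] [72.22117043 65.89961281  8.51512628]
```

View pics/w2.png

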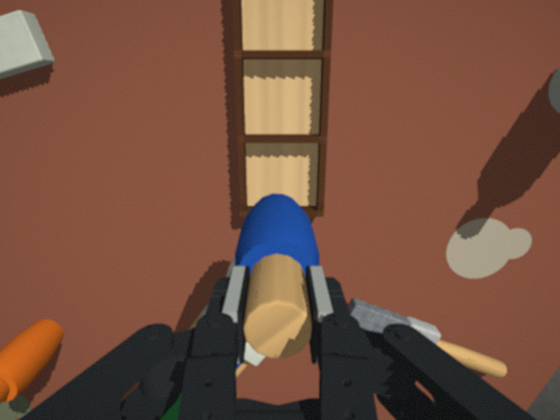

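The leg sits centred over the first bay, whose floor is at (280,175). The bay centres agree with the top view to within about 2 mm, so I'm lowering.

Call:
servo_tool(commands=[[1,[0,0,0.01],[0,0,0]],[1,[0,0,0.02],[0,0,0]],[1,[0,0,0.02],[0,0,0]],[1,[0,0,0.02],[0,0,0]],[1,[0,0,0.018],[0,0,0]],[1,[0,0,0.01],[0,0,0]],[1,[0,0,0.005],[0,0,0]],[1,[0,0,0.002],[0,0,0]],[1,[0,0,0.001],[0,0,0]],[1,[0,0,0],[0,0,0]]])

```text
time_s: 7.5
eef_pos: [554.0, 104.7, 98.9]
ee_rot: [0.001, 0.582, 0.813, 0.0]
force: [0.4, 0.3, -1.0]
grip_width: 0.289
grip_force: 49.1
```

Call:
servo_tool(commands=[[1,[0,0,0.001],[0,0,0]],[1,[0,0,0.001],[0,0,0]],[1,[0,0,0],[0,0,0]]])

```text
time_s: 7.75
eef_pos: [553.7, 104.7, 96.5]
ee_rot: [0.0, 0.582, 0.813, 0.0]
force: [0.1, -0.1, -0.8]
grip_width: 0.291
grip_force: 49.1
```

Call:
servo_tool(commands=[[1,[0,0,0.001],[0,0,0]],[1,[0,0,0.001],[0,0,0]],[1,[0,0,0],[0,0,0]]])

```text
time_s: 8.0
eef_pos: [553.9, 104.7, 95.0]
ee_rot: [0.0, 0.582, 0.813, 0.0]
force: [-1.8, 0.3, 5.3]
grip_width: 0.292
grip_force: 49.7
```

Call:
servo_tool(commands=[[0.2,[0,0,0],[0,0,0]],[-0.2,[0,0,0],[0,0,0]],[-1,[0,0,0],[0,0,0]],[-1,[0,0,0],[0,0,0]],[-1,[0,0,0],[0,0,0]],[-1,[0,0,0],[0,0,0]],[-1,[0,0,-0.01],[0,0,0]],[-1,[0,0,-0.02],[0,0,0]],[-1,[0,0,-0.025],[0,0,0]],[-1,[0,0,-0.025],[0,0,0]]])

```text
time_s: 8.83
eef_pos: [553.4, 104.7, 175.8]
ee_rot: [-0.0, 0.582, 0.813, -0.0]
force: [-0.3, -0.9, 0.0]
grip_width: 1.002
grip_force: 0.0
```

Call:
servo_tool(commands=[[-1,[0,0,-0.025],[0,0,1]],[-1,[0,0,-0.015],[0,0,1]],[-1,[0,0,0],[0,0,1]],[-1,[0,0,0],[0,0,1]],[-1,[0,0,0],[0,0,1]],[-1,[0,0,0],[0,0,1]],[-1,[0,0,0],[0,0,0]]])

```text
time_s: 9.42
eef_pos: [553.6, 104.7, 215.1]
ee_rot: [0.0, 0.806, 0.592, 0.0]
force: [0.4, -0.0, -0.6]
grip_width: 1.006
grip_force: 0.0
```

Call:
servo_tool(commands=[[-1,[-0.0287,0.0061,0],[0,0,0]],[-1,[-0.0287,0.0061,0],[0,0,0]],[-1,[-0.0287,0.0061,0],[0,0,0]],[-1,[-0.0287,0.0061,0],[0,0,0]],[-1,[-0.0287,0.0061,0],[0,0,0]],[-1,[-0.0287,0.0061,0],[0,0,0]],[-1,[-0.0287,0.0061,0],[0,0,0]],[-1,[-0.0287,0.0061,0],[0,0,0]],[-1,[-0.0287,0.0061,0],[0,0,0]],[-1,[-0.0287,0.0061,0],[0,0,0]]])

```text
time_s: 10.25
eef_pos: [526.9, -189.0, 214.9]
ee_rot: [0.0, 0.804, 0.595, 0.0]
force: [0.7, 0.8, 0.5]
grip_width: 0.996
grip_force: 0.0
```

```bash
cat > chk.py <<'E'
from h import *
import sys
s,c,P=wrist(); print('wrist',s['eef_pos'],s['ee_rot'],s['grip_width'])
for o in tops(P,128,146): print(*o)
c=capture('top'); save(c,sys.argv[1]); W=world(c); z=W[...,2]; Rm,t=T(c)
for lo,hi in((48,60),(118,132),(132,145)):
  m=((z>lo)&(z<hi)).astype(np.uint8); m[:150]=0; m[250:]=0; m[:,:120]=0; m[:,440:]=0
  n,l,st,ce=cv2.connectedComponentsWithStats(m)
  for i in range(1,n):
    if st[i,4]>50: q=W[l==i]; print('top',lo,st[i],np.median(q,0).round(1))
E
python3 chk.py t1.png
```

```text
wrist [ 526.86731208 -188.96152384  214.91230209] [2.40653047e-04 8.03621820e-01 5.95140236e-01 1.09741956e-04] 0.9960531327858053
[258, 199, 39, 41, 1227] [ 528.8 -187.3  137.9] [25.2 25.6 11.8] [ 528.3 -188.8  133.9]
[258, 291, 36, 38, 1063] [ 507.4 -253.5  137.8] [25.4 25.6 11.7] [ 506.8 -256.1  134. ]
[259, 369, 33, 35, 914] [ 486.4 -320.7  137.7] [25.8 26.1 11.7] [ 485.1 -324.1  133.9]
top 48 [269 171  18  18 238] [ 5.585e+02 -4.000e-01  5.550e+01]
top 118 [227 170  11  12  97] [552.4 102.8 128.1]
top 132 [416 203  11  12  83] [ 481.2 -326.9  137.7]
```

View pics/t1.png

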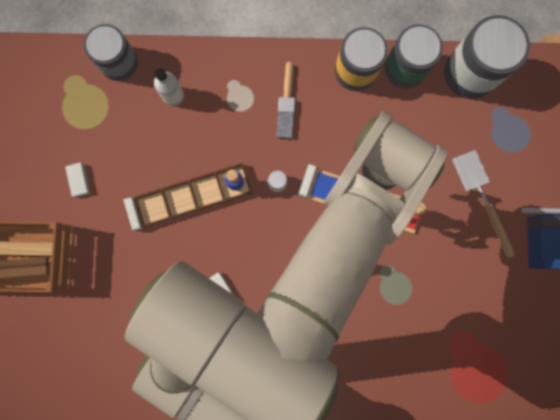

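Blue stands in its bay at (233,178) with its top at 128 mm, and the tin at (278,181) hasn't moved. Next is green.

Call:
servo_tool(commands=[[-1,[0,0.001,0.015],[0,0,0]],[-1,[0,0,0.025],[0,0,0]],[-1,[0,0,0.025],[0,0,0]],[-1,[0,0,0.025],[0,0,0]],[-1,[0,0,0.015],[0,0,0]],[-1,[0,0,0.005],[0,0,0]],[-1,[0,0,0],[0,0,0]],[1,[0,0,0],[0,0,0]],[1,[0,0,0],[0,0,0]],[1,[0,0,0],[0,0,0]]])

```text
time_s: 11.18
eef_pos: [528.7, -188.0, 105.5]
ee_rot: [0.001, 0.805, 0.594, 0.0]
force: [0.8, -1.0, 1.7]
grip_width: 0.607
grip_force: 0.0
```

Call:
servo_tool(commands=[[1,[0,0,0],[0,0,0]],[1,[0,0,0],[0,0,0]],[1,[0,0,0],[0,0,0]],[1,[0,0,0],[0,0,0]],[1,[0,0,0],[0,0,0]]])

```text
time_s: 11.6
eef_pos: [528.2, -187.9, 104.9]
ee_rot: [0.0, 0.805, 0.594, 0.0]
force: [-1.8, -0.3, 5.0]
grip_width: 0.289
grip_force: 48.8
```

Call:
servo_tool(commands=[[1,[0,0,-0.005],[0,0,0]],[1,[0,0,-0.015],[0,0,0]],[1,[0,0,-0.025],[0,0,0]],[1,[0,0,-0.03],[0,0,0]],[1,[0,0,-0.03],[0,0,0]],[1,[0,0,-0.025],[0,0,0]],[1,[0,0,-0.015],[0,0,0]],[1,[0,0,-0.005],[0,0,0]]])

```text
time_s: 12.27
eef_pos: [528.7, -188.1, 257.1]
ee_rot: [0.002, 0.805, 0.594, 0.001]
force: [0.5, -0.1, -1.3]
grip_width: 0.287
grip_force: 49.2
```

Call:
servo_tool(commands=[[1,[0.01,-0.003,0],[0,0,0]],[1,[0.02,-0.006,0],[0,0,0]],[1,[0.028,-0.00836,0],[0,0,0]],[1,[0.028,-0.00836,0],[0,0,0]],[1,[0.028,-0.00836,0],[0,0,0]],[1,[0.028,-0.00836,0],[0,0,0]],[1,[0.028,-0.00836,0],[0,0,0]],[1,[0.028,-0.00836,0],[0,0,0]],[1,[0.028,-0.00836,0],[0,0,0]],[1,[0.028,-0.00836,0],[0,0,0]]])

```text
time_s: 13.1
eef_pos: [529.5, 79.4, 252.6]
ee_rot: [-0.001, 0.805, 0.594, -0.001]
force: [0.0, -0.6, -1.6]
grip_width: 0.294
grip_force: 49.3
```

Call:
servo_tool(commands=[[1,[0.028,-0.00836,0],[0,0,0]],[1,[0.028,-0.00836,0],[0,0,0]],[1,[0.02,-0.006,0],[0,0,0]],[1,[0.0135,-0.004,0],[0,0,0]]])

```text
time_s: 13.43
eef_pos: [530.2, 173.4, 252.4]
ee_rot: [-0.001, 0.804, 0.594, -0.001]
force: [0.2, 0.1, -1.2]
grip_width: 0.286
grip_force: 49.3
```

Call:
servo_tool(commands=[[1,[0,0,0],[0,0,-0.5]],[1,[0,0,0],[0,0,-1]],[1,[0,0,0],[0,0,-1]],[1,[0,0,0],[0,0,-1]],[1,[0,0,0],[0,0,-1]],[1,[0,0,0],[0,0,-1]],[1,[0,0,0],[0,0,-0.5]],[1,[0,0,0],[0,0,0]]])

```text
time_s: 14.1
eef_pos: [530.6, 171.2, 252.6]
ee_rot: [-0.001, 0.581, 0.814, -0.001]
force: [-0.1, 0.2, -1.8]
grip_width: 0.289
grip_force: 49.3
```

Call:
servo_tool(commands=[[1,[-0.0011,0.0011,0.01],[0,0,0]],[1,[0,0,0.02],[0,0,0]],[1,[0,0,0.028],[0,0,0]],[1,[0,0,0.028],[0,0,0]],[1,[0,0,0.028],[0,0,0]],[1,[0,0,0.022],[0,0,0]],[1,[0,0,0.012],[0,0,0]],[1,[0,0,0.006],[0,0,0]],[1,[0,0,0.002],[0,0,0]],[1,[0,0,0],[0,0,0]]])

```text
time_s: 14.93
eef_pos: [532.7, 170.0, 98.0]
ee_rot: [-0.0, 0.582, 0.813, -0.0]
force: [0.5, 0.1, -1.5]
grip_width: 0.292
grip_force: 49.2
```

Call:
servo_tool(commands=[[1,[0,0,0.0005],[0,0,0]],[1,[0,0,0],[0,0,0]],[1,[0,0,0],[0,0,0]]])

```text
time_s: 15.18
eef_pos: [533.2, 170.0, 98.5]
ee_rot: [0.0, 0.582, 0.813, 0.0]
force: [0.6, 0.3, -1.2]
grip_width: 0.287
grip_force: 49.2
```

Call:
servo_tool(commands=[[1,[0,0,0.001],[0,0,0]],[1,[0,0,0.001],[0,0,0]],[1,[0,0,0.001],[0,0,0]],[1,[0,0,0],[0,0,0]]])

```text
time_s: 15.52
eef_pos: [533.0, 170.0, 95.0]
ee_rot: [0.0, 0.582, 0.813, 0.0]
force: [-0.1, 0.3, 1.6]
grip_width: 0.286
grip_force: 49.5
```

Call:
servo_tool(commands=[[0.2,[0,0,0],[0,0,0]],[-0.2,[0,0,0],[0,0,0]],[-1,[0,0,0],[0,0,0]],[-1,[0,0,0],[0,0,0]],[-1,[0,0,0],[0,0,0]],[-1,[0,0,0],[0,0,0]],[-1,[0,0,-0.01],[0,0,0]],[-1,[0,0,-0.02],[0,0,0]],[-1,[0,0,-0.025],[0,0,0]],[-1,[0,0,-0.025],[0,0,0]]])

```text
time_s: 16.35
eef_pos: [532.7, 169.9, 176.4]
ee_rot: [-0.0, 0.582, 0.813, -0.0]
force: [0.2, -0.3, 0.3]
grip_width: 1.001
grip_force: 0.0
```

Call:
servo_tool(commands=[[-1,[0,0,-0.025],[0,0,1]],[-1,[0,0,-0.015],[0,0,1]],[-1,[0,0,0],[0,0,1]],[-1,[0,0,0],[0,0,1]],[-1,[0,0,0],[0,0,1]],[-1,[0,0,0],[0,0,1]],[-1,[0,0,0],[0,0,0]]])

```text
time_s: 16.93
eef_pos: [532.9, 170.0, 215.6]
ee_rot: [0.0, 0.806, 0.592, 0.0]
force: [-0.2, 0.7, -0.3]
grip_width: 1.0
grip_force: 0.0
```

Call:
servo_tool(commands=[[-1,[-0.0295,0.0072,0],[0,0,0]],[-1,[-0.0295,0.0072,0],[0,0,0]],[-1,[-0.0295,0.0072,0],[0,0,0]],[-1,[-0.0295,0.0072,0],[0,0,0]],[-1,[-0.0295,0.0072,0],[0,0,0]],[-1,[-0.0295,0.0072,0],[0,0,0]],[-1,[-0.0295,0.0072,0],[0,0,0]]])

```text
time_s: 17.52
eef_pos: [519.8, -43.7, 215.5]
ee_rot: [0.0, 0.804, 0.595, 0.0]
force: [1.3, 0.1, 0.2]
grip_width: 1.004
grip_force: 0.0
```

Call:
servo_tool(commands=[[-1,[-0.0295,0.0072,0],[0,0,0]],[-1,[-0.0295,0.0072,0],[0,0,0]],[-1,[-0.0295,0.0072,0],[0,0,0]],[-1,[-0.0295,0.0072,0],[0,0,0]],[-1,[-0.0295,0.0072,0],[0,0,0]],[-1,[-0.0295,0.0072,0],[0,0,0]],[-1,[-0.0295,0.0072,0],[0,0,0]],[-1,[0,0,0],[0,0,0]]])

```text
time_s: 18.18
eef_pos: [506.5, -259.0, 214.9]
ee_rot: [0.001, 0.805, 0.593, -0.0]
force: [-1.1, 0.4, -1.1]
grip_width: 0.995
grip_force: 0.0
```

```bash
python3 chk.py t2.png
```

```text
wrist [ 506.52968032 -259.0142401   214.94468075] [ 6.48411690e-04  8.04887604e-01  5.93426799e-01 -3.98837855e-04] 0.9951029219438994
[255, 197, 39, 40, 1232] [ 507.2 -255.1  138. ] [25.5 25.5 11.8] [ 506.7 -256.7  133.9]
[257, 290, 35, 37, 1050] [ 486.1 -321.8  137.8] [25.4 25.6 11.8] [ 485.3 -324.4  134. ]
top 48 [269 171  18  18 238] [ 5.586e+02 -4.000e-01  5.540e+01]
top 118 [227 170  11  12  97] [552.7 103.  127.9]
top 118 [198 178  12  12  98] [531.  166.7 128.1]
```

Call:
servo_tool(commands=[[-1,[0.0035,-0.0006,0.015],[0,0,0]],[-1,[0,0,0.025],[0,0,0]],[-1,[0,0,0.025],[0,0,0]],[-1,[0,0,0.025],[0,0,0]],[-1,[0,0,0.015],[0,0,0]],[-1,[0,0,0.005],[0,0,0]],[-1,[0,0,0],[0,0,0]],[1,[0,0,0],[0,0,0]],[1,[0,0,0],[0,0,0]],[1,[0,0,0],[0,0,0]]])

```text
time_s: 19.12
eef_pos: [508.3, -251.0, 106.0]
ee_rot: [0.001, 0.805, 0.594, 0.0]
force: [0.1, 0.1, 0.9]
grip_width: 0.604
grip_force: 0.0
```

Call:
servo_tool(commands=[[1,[0,0,0],[0,0,0]],[1,[0,0,0],[0,0,0]],[1,[0,0,0],[0,0,0]],[1,[0,0,0],[0,0,0]],[1,[0,0,0],[0,0,0]]])

```text
time_s: 19.53
eef_pos: [507.9, -251.0, 105.4]
ee_rot: [0.0, 0.805, 0.594, 0.0]
force: [-1.4, 1.0, 5.5]
grip_width: 0.292
grip_force: 48.9
```

Call:
servo_tool(commands=[[1,[0,0,-0.005],[0,0,0]],[1,[0,0,-0.015],[0,0,0]],[1,[0,0,-0.025],[0,0,0]],[1,[0,0,-0.03],[0,0,0]],[1,[0,0,-0.03],[0,0,0]],[1,[0,0,-0.025],[0,0,0]],[1,[0,0,-0.015],[0,0,0]],[1,[0,0,-0.005],[0,0,0]]])

```text
time_s: 20.2
eef_pos: [508.3, -251.3, 257.6]
ee_rot: [0.002, 0.805, 0.594, 0.001]
force: [-0.2, 0.8, -0.5]
grip_width: 0.29
grip_force: 49.2
```

Call:
servo_tool(commands=[[1,[0.01,-0.0031,0],[0,0,0]],[1,[0.02,-0.0062,0],[0,0,0]],[1,[0.028,-0.00865,0],[0,0,0]],[1,[0.028,-0.00865,0],[0,0,0]],[1,[0.028,-0.00865,0],[0,0,0]],[1,[0.028,-0.00865,0],[0,0,0]],[1,[0.028,-0.00865,0],[0,0,0]],[1,[0.028,-0.00865,0],[0,0,0]],[1,[0.028,-0.00865,0],[0,0,0]],[1,[0.028,-0.00865,0],[0,0,0]]])

```text
time_s: 21.03
eef_pos: [506.6, 17.1, 253.1]
ee_rot: [-0.001, 0.805, 0.594, -0.001]
force: [1.4, -0.1, -1.2]
grip_width: 0.292
grip_force: 49.2
```

Call:
servo_tool(commands=[[1,[0.028,-0.00865,0],[0,0,0]],[1,[0.028,-0.00865,0],[0,0,0]],[1,[0.028,-0.00865,0],[0,0,0]],[1,[0.028,-0.00865,0],[0,0,0]],[1,[0.028,-0.00865,0],[0,0,0]],[1,[0.028,-0.00865,0],[0,0,0]],[1,[0.028,-0.00865,0],[0,0,0]],[1,[0.0193,-0.0059,0],[0,0,0]],[1,[0,0,0],[0,0,0]]])

```text
time_s: 21.78
eef_pos: [506.1, 243.8, 252.8]
ee_rot: [-0.001, 0.804, 0.595, -0.001]
force: [0.5, 0.1, -1.3]
grip_width: 0.288
grip_force: 49.2
```

Call:
servo_tool(commands=[[1,[0,0,0],[0,0,-0.5]],[1,[0,0,0],[0,0,-1]],[1,[0,0,0],[0,0,-1]],[1,[0,0,0],[0,0,-1]],[1,[0,0,0],[0,0,-1]],[1,[0,0,0],[0,0,-1]],[1,[0,0,0],[0,0,-0.5]],[1,[0,0,0],[0,0,0]]])

```text
time_s: 22.45
eef_pos: [507.0, 239.9, 253.5]
ee_rot: [-0.001, 0.581, 0.814, -0.001]
force: [-0.2, -0.0, -0.2]
grip_width: 0.282
grip_force: 49.2
```

Call:
servo_tool(commands=[[1,[0,0.001,0.01],[0,0,0]],[1,[0,0,0.02],[0,0,0]],[1,[0,0,0.028],[0,0,0]],[1,[0,0,0.028],[0,0,0]],[1,[0,0,0.028],[0,0,0]],[1,[0,0,0.022],[0,0,0]],[1,[0,0,0.012],[0,0,0]],[1,[0,0,0.006],[0,0,0]],[1,[0,0,0.002],[0,0,0]],[1,[0,0,0],[0,0,0]]])

```text
time_s: 23.28
eef_pos: [508.6, 240.5, 98.5]
ee_rot: [-0.0, 0.582, 0.813, -0.0]
force: [-0.2, -0.0, -0.8]
grip_width: 0.288
grip_force: 49.2
```

Call:
servo_tool(commands=[[1,[0,0,0.001],[0,0,0]],[1,[0,0,0.001],[0,0,0]],[1,[0,0,0.001],[0,0,0]],[1,[0,0,0],[0,0,0]]])

```text
time_s: 23.62
eef_pos: [508.8, 240.6, 96.0]
ee_rot: [0.0, 0.582, 0.813, 0.0]
force: [-0.1, 0.5, -1.2]
grip_width: 0.293
grip_force: 49.2
```

Call:
servo_tool(commands=[[1,[0,0,0.0007],[0,0,0]],[1,[0,0,0.0003],[0,0,0]],[1,[0,0,0],[0,0,0]]])

```text
time_s: 23.87
eef_pos: [508.9, 240.7, 95.5]
ee_rot: [0.0, 0.582, 0.813, 0.0]
force: [-1.2, -0.7, 4.5]
grip_width: 0.288
grip_force: 49.8
```

Call:
servo_tool(commands=[[0.2,[0,0,0],[0,0,0]],[-0.2,[0,0,0],[0,0,0]],[-1,[0,0,0],[0,0,0]],[-1,[0,0,0],[0,0,0]],[-1,[0,0,0],[0,0,0]],[-1,[0,0,0],[0,0,0]],[-1,[0,0,-0.01],[0,0,0]],[-1,[0,0,-0.02],[0,0,0]],[-1,[0,0,-0.025],[0,0,0]],[-1,[0,0,-0.025],[0,0,0]]])

```text
time_s: 24.7
eef_pos: [508.5, 240.6, 176.3]
ee_rot: [-0.0, 0.582, 0.813, -0.0]
force: [-0.2, -0.1, 0.2]
grip_width: 0.998
grip_force: 0.0
```

Call:
servo_tool(commands=[[-1,[0,0,-0.025],[0,0,1]],[-1,[0,0,-0.015],[0,0,1]],[-1,[0,0,0],[0,0,1]],[-1,[0,0,0],[0,0,1]],[-1,[0,0,0],[0,0,1]],[-1,[0,0,0],[0,0,1]],[-1,[0,0,0],[0,0,0]]])

```text
time_s: 25.28
eef_pos: [508.7, 240.7, 215.6]
ee_rot: [0.0, 0.806, 0.592, 0.0]
force: [0.6, -0.1, 0.8]
grip_width: 0.997
grip_force: 0.0
```

Call:
servo_tool(commands=[[-1,[-0.0303,0.008,0],[0,0,0]],[-1,[-0.0303,0.008,0],[0,0,0]],[-1,[-0.0303,0.008,0],[0,0,0]],[-1,[-0.0303,0.008,0],[0,0,0]],[-1,[-0.0303,0.008,0],[0,0,0]],[-1,[-0.0303,0.008,0],[0,0,0]],[-1,[-0.0303,0.008,0],[0,0,0]],[-1,[-0.0303,0.008,0],[0,0,0]],[-1,[-0.0303,0.008,0],[0,0,0]]])

```text
time_s: 26.03
eef_pos: [496.8, -42.7, 215.5]
ee_rot: [0.0, 0.804, 0.595, 0.0]
force: [0.6, 0.1, 0.0]
grip_width: 1.002
grip_force: 0.0
```

Call:
servo_tool(commands=[[-1,[-0.0303,0.008,0],[0,0,0]],[-1,[-0.0303,0.008,0],[0,0,0]],[-1,[-0.0303,0.008,0],[0,0,0]],[-1,[-0.0303,0.008,0],[0,0,0]],[-1,[-0.0303,0.008,0],[0,0,0]],[-1,[-0.0303,0.008,0],[0,0,0]],[-1,[-0.0303,0.008,0],[0,0,0]],[-1,[-0.0303,0.008,0],[0,0,0]],[-1,[-0.0303,0.008,0],[0,0,0]]])

```text
time_s: 26.78
eef_pos: [485.0, -324.5, 215.4]
ee_rot: [0.0, 0.804, 0.595, 0.0]
force: [0.6, 0.6, -0.3]
grip_width: 0.996
grip_force: 0.0
```

Call:
servo_tool(commands=[[-1,[0,0,0],[0,0,0]],[-1,[0,0,0],[0,0,0]],[-1,[0,0,0],[0,0,0]],[-1,[0,0,0],[0,0,0]]])

```text
time_s: 27.12
eef_pos: [485.6, -321.9, 215.2]
ee_rot: [0.0, 0.804, 0.595, 0.0]
force: [-0.5, 0.4, -0.7]
grip_width: 1.003
grip_force: 0.0
```

```bash
python3 chk.py t3.png
```

```text
wrist [ 485.59586235 -321.94339744  215.16271494] [4.40876130e-05 8.03988377e-01 5.94645002e-01 9.53900278e-05] 1.0029166552823192
[257, 204, 39, 40, 1216] [ 485.8 -323.   137.9] [25.5 25.5 12.3] [ 485.3 -324.5  134.2]
top 48 [269 171  18  18 243] [558.6  -2.3  55.1]
top 118 [227 170  11  12  96] [552.8 102.9 127.4]
top 118 [198 178  12  12  99] [532.6 167.1 128.6]
top 118 [169 187  12  12 100] [509.4 233.3 128.4]
```

Call:
servo_tool(commands=[[-1,[-0.0012,0.0003,0.015],[0,0,0]],[-1,[0,0,0.025],[0,0,0]],[-1,[0,0,0.025],[0,0,0]],[-1,[0,0,0.025],[0,0,0]],[-1,[0,0,0.015],[0,0,0]],[-1,[0,0,0.005],[0,0,0]],[-1,[0,0,0],[0,0,0]],[1,[0,0,0],[0,0,0]],[1,[0,0,0],[0,0,0]],[1,[0,0,0],[0,0,0]]])

```text
time_s: 28.05
eef_pos: [485.7, -324.5, 106.1]
ee_rot: [0.001, 0.805, 0.594, 0.0]
force: [-0.5, -0.7, 0.3]
grip_width: 0.61
grip_force: 0.0
```

Call:
servo_tool(commands=[[1,[0,0,0],[0,0,0]],[1,[0,0,0],[0,0,0]],[1,[0,0,0],[0,0,0]],[1,[0,0,0],[0,0,0]],[1,[0,0,0],[0,0,0]]])

```text
time_s: 28.47
eef_pos: [485.3, -324.4, 105.4]
ee_rot: [0.0, 0.805, 0.594, -0.0]
force: [-2.3, 0.8, 5.9]
grip_width: 0.287
grip_force: 48.8
```

Call:
servo_tool(commands=[[1,[0,0,-0.005],[0,0,0]],[1,[0,0,-0.015],[0,0,0]],[1,[0,0,-0.025],[0,0,0]],[1,[0,0,-0.03],[0,0,0]],[1,[0,0,-0.03],[0,0,0]],[1,[0,0,-0.025],[0,0,0]],[1,[0,0,-0.015],[0,0,0]],[1,[0,0,-0.005],[0,0,0]]])

```text
time_s: 29.13
eef_pos: [485.8, -324.6, 257.6]
ee_rot: [0.002, 0.805, 0.594, 0.0]
force: [-0.1, -0.7, -0.7]
grip_width: 0.294
grip_force: 49.2
```

Call:
servo_tool(commands=[[1,[0.01,-0.0031,0],[0,0,0]],[1,[0.02,-0.0061,0],[0,0,0]],[1,[0.03,-0.00918,0],[0,0,0]],[1,[0.03,-0.00918,0],[0,0,0]],[1,[0.03,-0.00918,0],[0,0,0]],[1,[0.03,-0.00918,0],[0,0,0]],[1,[0.03,-0.00918,0],[0,0,0]],[1,[0.03,-0.00918,0],[0,0,0]]])

```text
time_s: 29.8
eef_pos: [484.8, -102.2, 253.1]
ee_rot: [-0.001, 0.805, 0.594, -0.001]
force: [0.1, 0.8, -1.3]
grip_width: 0.292
grip_force: 49.2
```

Call:
servo_tool(commands=[[1,[0.03,-0.00918,0],[0,0,0]],[1,[0.03,-0.00918,0],[0,0,0]],[1,[0.03,-0.00918,0],[0,0,0]],[1,[0.03,-0.00918,0],[0,0,0]],[1,[0.03,-0.00918,0],[0,0,0]],[1,[0.03,-0.00918,0],[0,0,0]]])

```text
time_s: 30.3
eef_pos: [485.0, 85.7, 253.2]
ee_rot: [-0.001, 0.805, 0.594, -0.001]
force: [1.5, -0.7, -1.5]
grip_width: 0.293
grip_force: 49.2
```

Call:
servo_tool(commands=[[1,[0.03,-0.00918,0],[0,0,0]],[1,[0.03,-0.00918,0],[0,0,0]],[1,[0.03,-0.00918,0],[0,0,0]],[1,[0.03,-0.00918,0],[0,0,0]],[1,[0.03,-0.00918,0],[0,0,0]],[1,[0.03,-0.00918,0],[0,0,0]],[1,[0.018,-0.0055,0],[0,0,0]],[1,[0.0114,-0.0035,0],[0,0,0]],[1,[0,0,0],[0,0,0]]])

```text
time_s: 31.05
eef_pos: [485.7, 304.4, 253.2]
ee_rot: [-0.001, 0.804, 0.595, -0.001]
force: [-0.3, -0.6, -1.7]
grip_width: 0.291
grip_force: 49.2
```

Call:
servo_tool(commands=[[1,[0,0,0],[0,0,-0.5]],[1,[0,0,0],[0,0,-1]],[1,[0,0,0],[0,0,-1]],[1,[0,0,0],[0,0,-1]],[1,[0,0,0],[0,0,-1]],[1,[0,0,0],[0,0,-1]],[1,[0,0,0],[0,0,-0.5]],[1,[0,0,0],[0,0,0]]])

```text
time_s: 31.72
eef_pos: [486.7, 301.4, 254.1]
ee_rot: [-0.0, 0.582, 0.813, -0.001]
force: [0.6, -0.8, -1.2]
grip_width: 0.292
grip_force: 49.3
```

Call:
servo_tool(commands=[[1,[0.0012,0.0008,0.01],[0,0,0]],[1,[0,0,0.02],[0,0,0]],[1,[0,0,0.028],[0,0,0]],[1,[0,0,0.028],[0,0,0]],[1,[0,0,0.028],[0,0,0]],[1,[0,0,0.022],[0,0,0]],[1,[0,0,0.012],[0,0,0]],[1,[0,0,0.006],[0,0,0]],[1,[0,0,0.002],[0,0,0]],[1,[0,0,0],[0,0,0]]])

```text
time_s: 32.55
eef_pos: [487.3, 303.8, 98.7]
ee_rot: [-0.0, 0.582, 0.813, -0.0]
force: [-0.7, -0.4, -1.8]
grip_width: 0.295
grip_force: 49.2
```

Call:
servo_tool(commands=[[1,[0,0,0.001],[0,0,0]],[1,[0,0,0.001],[0,0,0]],[1,[0,0,0.001],[0,0,0]],[1,[0,0,0.0005],[0,0,0]],[1,[0,0,0],[0,0,0]]])

```text
time_s: 32.97
eef_pos: [487.3, 304.1, 95.5]
ee_rot: [0.0, 0.582, 0.813, 0.0]
force: [-0.3, 0.7, -1.5]
grip_width: 0.292
grip_force: 49.4
```

Call:
servo_tool(commands=[[1,[0,0,0.0006],[0,0,0]],[1,[0,0,0],[0,0,0]]])

```text
time_s: 33.13
eef_pos: [487.4, 304.1, 95.4]
ee_rot: [0.0, 0.582, 0.813, 0.0]
force: [-1.8, -1.0, 5.3]
grip_width: 0.289
grip_force: 50.0
```

Call:
servo_tool(commands=[[0.2,[0,0,0],[0,0,0]],[-0.2,[0,0,0],[0,0,0]],[-1,[0,0,0],[0,0,0]],[-1,[0,0,0],[0,0,0]],[-1,[0,0,0],[0,0,0]],[-1,[0,0,0],[0,0,0]],[-1,[0,0,-0.01],[0,0,0]],[-1,[0,0,-0.02],[0,0,0]],[-1,[0,0,-0.025],[0,0,0]],[-1,[0,0,-0.025],[0,0,0]]])

```text
time_s: 33.97
eef_pos: [487.1, 304.0, 176.3]
ee_rot: [-0.0, 0.582, 0.813, -0.0]
force: [-0.5, 0.4, 0.1]
grip_width: 1.002
grip_force: 0.0
```

Call:
servo_tool(commands=[[-1,[0,0,-0.025],[0,0,0]],[-1,[0,0,-0.015],[0,0,0]],[-1,[0,-0.025,0],[0,0,0]],[-1,[0,-0.025,0],[0,0,0]],[-1,[0,-0.025,0],[0,0,0]],[-1,[0,-0.025,0],[0,0,0]],[-1,[0,-0.025,0],[0,0,0]],[-1,[0,-0.025,0],[0,0,0]],[-1,[0,0,0],[0,0,0]]])

```text
time_s: 34.72
eef_pos: [342.2, 254.9, 215.5]
ee_rot: [-0.0, 0.581, 0.814, -0.0]
force: [0.4, -0.9, 0.1]
grip_width: 0.999
grip_force: 0.0
```

```bash
python3 chk.py t4.png; python3 -c "
from h import *
save(capture('side'),'s4.png')"
```

```text
wrist [342.18336836 254.85449966 215.51438884] [-1.29664356e-04  5.81479268e-01  8.13561197e-01 -1.51483215e-04] 0.9993204371831234
[483, 202, 36, 34, 498] [487.8 302.9 128.5] [24.1 23.6  2.1] [487.6 302.6 129. ]
[464, 295, 33, 28, 415] [511.3 234.3 128.4] [23.8 24.2  2.3] [511.  234.5 129.2]
top 48 [269 171  18  18 242] [ 5.588e+02 -4.000e-01  5.540e+01]
top 118 [227 170  11  12 100] [552.4 102.8 128.4]
top 118 [198 178  12  12 104] [531.2 166.9 128. ]
top 118 [169 187  12  12 101] [509.4 233.6 128.4]
top 118 [138 197  13  12 104] [487.  301.  128.1]
```

View pics/t4.png

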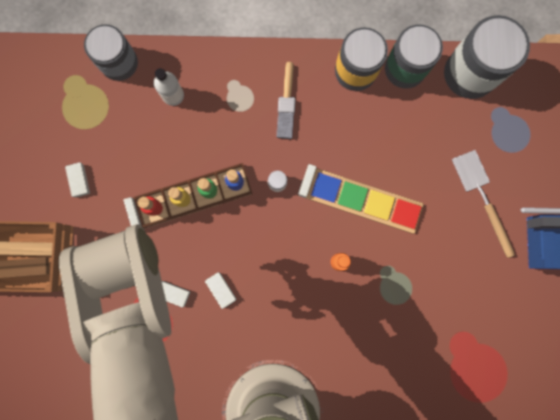

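View pics/s4.png

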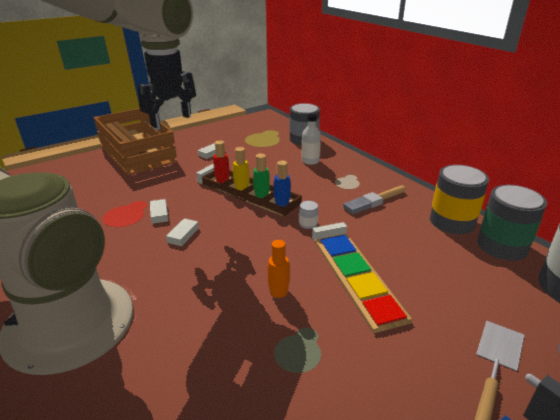

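Both final views show all four legs upright in the tray. From the tray's white block the order is red (148,206), yellow (178,196), green (206,187), blue (233,179). Every top is at 128 mm, within about 4 mm of its bay centre, and the tin at (278,181) hasn't moved.

```bash
python3 -c "
from rig import *
print(finish_job())"
```

```text
the job is handed in; nothing more can be done
None
```

All four legs stand upright in their mirrored tray bays and the tin measured unmoved; I handed the job in after about 35 s on the robot's clock, and `finish_job()` returned no verdict.

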